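# Wedge a spice bin's front pane tight

### The arm

A 6-joint arm with a two-finger parallel gripper is mounted at the origin on the work surface. World frame = base frame: x ahead of the robot, y to its left, z up, the work surface at z = 0. Lengths are in m, angles in degrees, forces in N, time in s.
With the tool pointing down it reaches from about 0.35 to 0.875 m from the base axis. Payload 4.2 kg.
Tool frame: the origin (TCP) lies on the front face of the gripper's body, between the roots of the fingers; the fingertips stand 70 mm ahead of it and the grasp point (between the pads) lies 51 mm ahead of it (r.nose_length is the distance from the TCP to the fingertips, in m); z points along the fingers, y is the direction in which the jaws open and shut (so a half turn about z gives the same grasp; the last joint's range is limited). The gripper opens to 87 mm and grips with 3 to 60 N. Pads are 19 mm wide; open, the fingers measure 117 mm over their backs; the gripper's body (75 mm by 190 mm) begins 51 mm behind the grasp point.
Start: joints at [90.619, 22.042, 0.453, 0, -68.411, -14.817], TCP at [0.153, 0.606, 0.292] pointing down, gripper open.
Joint ranges: [-179.83, 179.83], [-69.29, 118.12], [-61.27, 80.66], [-181.25, 117.63], [-171.15, -9.14], [-177.46, 177.46]. Speed limits (degrees/s): [159.86, 159.86, 180, 180, 180, 180].

### API

Orientations are given as a 3x3 rotation matrix whose columns are the frame's x, y, z axes.
In Python, from station import telemetry, capture, order, r gives the robot as it stands.
- The arm moves only by the tool drive_tool, never from a script. Its argument "series" is a list of rows, each a list of 4 numbers: the shift along the tool's x, y, z as a fraction of full scale, then the turn about the tool's z as a fraction of full scale. In form: [[dx, dy, dz, turn], ...]. A call has 1 to 10 rows; each row is the pose to reach, as a shift and turn from the pose commanded when the call began, along the tool's axes at that moment; what a row does not reach only later rows make up. Full scale, the value 1, is 0.12 m for a shift and 2 rad for a turn. A row lasts 1/8 s, in which the tool goes at most 62.5 mm and 10.7 degrees, less where a joint would pass 70% of its speed; a pose out of reach is approached as far as the arm can. A call with a number of a shift or a turn outside -1 to 1 is refused whole. A call with a gripper value outside its range is refused whole. "fingers" is the finger opening in mm, from 0 to 87, set as the call begins (left out, the last holds). The fingers move at their own pace and stop on an object; the grip force is fixed at half the most. Time passes only in rows, so rows that repeat a pose let the fingers close. It gives the time, the measured TCP pose, the force and the opening at its end, in the units of the state.
- telemetry.sense(): the state, without advancing time (a new reading comes with each control period).
- capture(name): name is "scene" or "side" or "wrist"; returns a dict with "color" (384x512x3 uint8, blue, green, red), "fx", "fy", "cx", "cy" (pixels), "k1" (the pictures are not rectified: a ray, as slopes to the right and down, at radius r is drawn at 1 + k1 r^2 times it, then the intrinsics apply), "eye" and "attitude" of the camera in the world; the wrist camera has in their place "mount" (4x4, takes a point from camera to tool coordinates, whose origin is the TCP and whose axes are the flange's). Camera axes: x right, y up, looking along -z (the intrinsics and any distortion apply to the point x, -y, -z); pixel columns grow to the right and rows downward; lengths in m; the calibration is good to about 2 mm. A picture is of the moment at which its call begins: read the wrist's pose just before it. There is no depth.
- order.finish_job(): hands the job in, once; it reports no verdict.
The state is a dict: "time_s": time; "joints": joint angles; "joint_velocities": joint speeds; "effort": joint torques, N m; "tcp_pos": TCP position; "ee_rot": TCP orientation; "wrist_force": force on the tool from outside, world axes, zero at the start; "moment": the same for the moment, N m; "gripper_width": opening from 0.0 (shut) to 1.0 (fully open).
Only numpy, scipy, OpenCV 4.12 (cv2) and the standard library are available. Lean on these libraries where they do the work, as an engineer would, in place of code of your own. Each camera call takes 0.05 s, during which the arm holds its last target. There are 200 camera calls.

### The job

The clear front pane of the wooden spice bin is loose: take the red wedge from its holder, stand it point down in the slot behind the pane without forcing it and let go of it, then tap it home with the wooden mallet, not with the gripper, in at least two separate taps, lifting the mallet clear between them, until its shoulder rests on the bin and it goes no further. Then stand the mallet upright in the middle of its round black mat again and let go, leaving the other things on the counter where they are.

Things in the scene. Friction and masses are not known exactly. Their poses are not given: they have to be found in the camera images.
- wedge_head (a point): Red wooden wedge, 104 long, about 80 g, upright in its holder at the start, point down. Its head is a block 26 (x) x 48 (y) x 44 high, to be gripped across either pair of sides. This point is the head's centre, 22 below its top and 22 above its shoulder. z up along the wedge, x across its thickness, y across its width. Symmetric: half a turn about z makes no difference.
- wedge_top (a point): Centre of the flat top of the wedge's head: the place to tap. Axes as wedge_head.
- wedge_shoulder (a point): Centre of the flat underside (shoulder) of the wedge's head, 44 below its top. Below it is the blade, 30 wide in y and 60 long; its broad faces (to +x and -x) taper evenly from 17 thick at the shoulder to 5 at the flat point, 60 below this. Axes as wedge_head.
- holder: Dark wooden block 56 (x) x 66 (y) x 66 high, fixed to the counter, with an upright pocket 21 (x) x 35 (y) in its top; the wedge stands in it with its shoulder on the block's top. Origin: centre of its underside; x and y along its sides, parallel to the wedge's at the start. It may stand on either side of the bin.
- bin: Empty wooden display bin 160 (x) x 220 (y) x 85 high, open on top, fixed to the counter; front to -x (the robot). Behind its clear front pane is an upright slot between the sloped face of a fixed crossbar (+x side) and the matching face of the pane's rail (-x side), with a dark guide block (46 in x, 26 in y, top level with the rim) at each end. Origin: centre of its underside.
- slot_home (a point): Where the wedge's shoulder centre is when the wedge is fully home, resting on the two dark guide blocks, where it stops dead: 85 above the counter, 50 in -x of the bin's origin. x across the slot (the wedge's thickness goes this way), y along the slot, z up.
- slot_mouth (a point): Centre of the slot's mouth before the wedge is in: 2.6 in +x from slot_home, same height and axes. 11.8 wide in x, 38 long in y, narrowing downwards like the wedge. The wedge goes in some 34 freely, then stands snug, shoulder about 26 above slot_home. Pressing with 5 to 15 N drives it on (more as it goes in); it stays where it is left and drifts 2.6 in -x by the end.
- pane (a joint): The bin's clear front pane, 196 wide and 66 high, with a wooden rail inside. 0: loose, held back towards the crossbar by a spring; grows in m as the wedge pushes it to the front (-x); about 0.0052 with the wedge home.
- mallet_grip (a point): Small wooden mallet, 129 high, about 220 g, standing on its flat round head (light wood, brass band, 50 dia x 45 high). Above it a dark round handle 24 dia, then a ball 32 dia. This point is on the axis on the handle, 72 above the head's flat lower face; z up. Used upright, tapping straight down with the lower face.
- mallet_foot (a point): Centre of the flat lower face of the mallet's head (the striking face), 72 below mallet_grip.
- mat: Round black rubber mat, 84 dia, 4 thick, fixed to the counter; the mallet stands on it at the start and again at the end. Origin: centre of its underside. It may lie on either side of the bin.
- amber_jar_mid (a point): Bystander: amber glass jar with a metal lid and paper label, 60 dia x 100 high. This point is on it half-way up, 50 above the counter. To be left where it is.
- tin_mid (a point): Bystander: yellow-brass tin with a pale flat top, 64 dia x 85 high. This point is on it half-way up, 42 above the counter. To be left where it is.
- green_jar_mid (a point): Bystander: green glass jar with a brass lid, 64 dia x 110 high. This point is on it half-way up, 55 above the counter. To be left where it is.
- mortar_mid (a point): Bystander: brass bowl, 90 dia x 70 high. This point is on it half-way up, 35 above the counter. To be left where it is.
- weight_mid (a point): Bystander: brass scale weight with a knob, 42 dia x 56 high. This point is on it half-way up, 28 above the counter. To be left where it is.
- scoop_mid (a point): Bystander: blue plastic scoop, 165 long x 45 wide x 26 high, lying. This point is on it half-way up, 13 above the counter. To be left where it is.
Not all that is in view belongs to the job. Of the things shaped like the mat, the black one is meant. Of the things that look like the part that bears wedge_head, the smaller one is meant.

How it is judged:
By the outcome, as a careful person would: the job done as asked, in the order asked, and still so for the second after the job is handed in, with the robot touching nothing.
It also fails if it takes over 72 s, if anything falls off the work surface, if the arm or the gripper's body presses on something with over 40 N, if the wrist force passes 120 N, or if a joint passes its speed limit or range.

## Working session

There is one attempt and no reset: what is moved stays moved. The work goes in short steps, Python scripts to look and compute and a tool call to move; the robot and the scene stay as the last step left them, time stands still between calls to the robot, and variables do not carry over. Pictures are saved under pics/ and viewed, about 8 in all and at most 12, crops included, and the job is handed in when it is done.

Besides the shell and the picture viewer there is one more tool, called after ">>>" by a JSON object that holds its "fn" and its "kwargs", one argument or row to a line. drive_tool: Moves the arm, as the interface text tells. Shift numbers are shares of 0.12 m and turn numbers shares of 2 rad, none past 1 either way. Its arguments: {"type":"object","properties":{"series":{"type":"array","items":{"type":"array","items":{"type":"number","minimum":-1,"maximum":1}}},"fingers":{"type":"number"}},"required":["series"]}

```bash
ls; mkdir -p pics
python3 - <<'E'
from station import telemetry, capture, order, r
import cv2,numpy as np,pickle
s=telemetry.sense();print(s)
P={}
for n in("scene","side","wrist"):
    c=capture(n);P[n]=c
    print(n,{k:v for k,v in c.items() if k!="color"})
pickle.dump((s,P),open("p0.pkl","wb"))
for n in("scene","side"): cv2.imwrite(f"pics/{n}0.png",cv2.resize(P[n]["color"],(800,600),interpolation=cv2.INTER_CUBIC))
E
```

```text
pics
{'time_s': 0.0, 'joints': array([ 9.06198221e+01,  2.20892805e+01,  3.80058961e-01, -2.99507855e-02,
       -6.84112025e+01, -1.48166975e+01]), 'joint_velocities': array([ 0.06147508, -0.00533407,  0.01825328, -0.03168969, -0.01915147,
       -0.00955507]), 'effort': array([-1.34801281e-03, -3.90665567e+01,  1.87405926e+01,  4.21996593e+00,
        1.09177371e-02, -1.92740881e-04]), 'tcp_pos': array([0.15314396, 0.60547776, 0.29117446]), 'ee_rot': array([[ 9.69411427e-01, -2.45440972e-01, -4.63304221e-04],
       [-2.45441400e-01, -9.69409140e-01, -2.10688226e-03],
       [ 6.79838841e-05,  2.15614978e-03, -9.99997673e-01]]), 'wrist_force': array([-0.3706519 ,  0.54710482,  0.92913864]), 'moment': array([-0.03748715,  0.00403371,  0.02359669]), 'gripper_width': 1.0010555263833008}
scene {'fx': 484.858818050404, 'fy': 484.858818050404, 'cx': 252.40798727246386, 'cy': 188.73877051811772, 'k1': -0.07933047266792087, 'eye': array([1.18993026, 0.66375867, 0.9506939 ]), 'attitude': array([[-0.763818  , -0.44174074,  0.47058175],
       [ 0.64533254, -0.50990635,  0.56880702],
       [
[... 180 characters left out ...]
'eye': array([ 0.32220303, -0.92940677,  0.59947909]), 'attitude': array([[ 0.95862026,  0.11593654, -0.26001136],
       [-0.28366462,  0.46635326, -0.83788366],
       [ 0.02411581,  0.87696828,  0.47994278]])}
wrist {'fx': 306.5548726856389, 'fy': 306.5548726856389, 'cx': 258.28102611237074, 'cy': 191.83093348571018, 'k1': -0.05427025649119909, 'mount': array([[ 6.52447026e-05,  9.63446196e-01,  2.67901892e-01,
         7.34964238e-02],
       [ 9.99999938e-01, -1.55550847e-04,  3.15862546e-04,
        -8.39021908e-04],
       [ 3.45988935e-04,  2.67901855e-01, -9.63446146e-01,
        -9.15202234e-02],
       [ 0.00000000e+00,  0.00000000e+00,  0.00000000e+00,
         1.00000000e+00]])}
```

View pics/scene0.png

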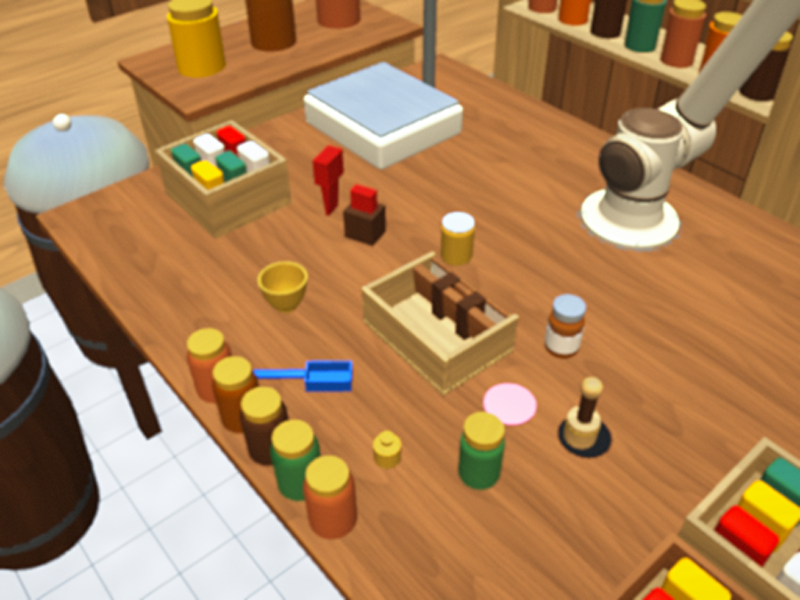

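View pics/side0.png

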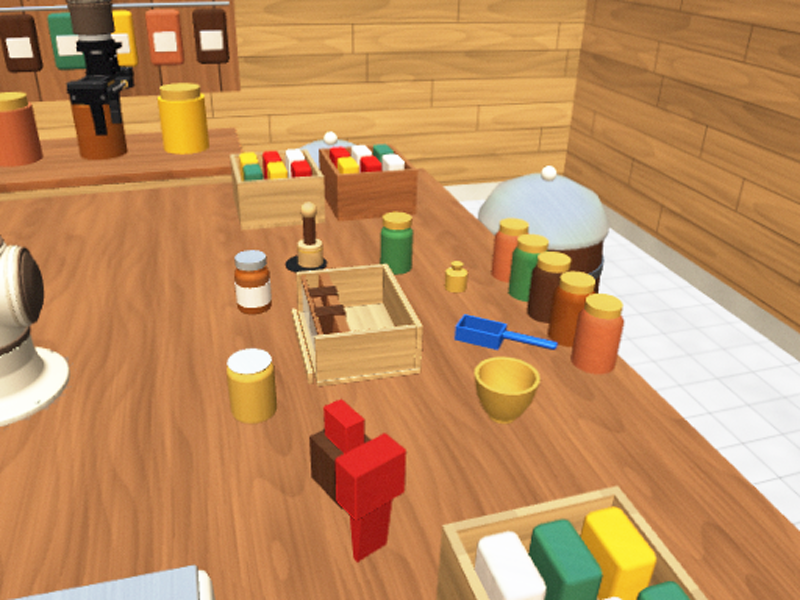

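The two views show the red wedge in its holder at scene (363,200) / side (344,425), with a bigger loose decoy next to it. The bin is at scene (440,320), the mallet on the black mat at scene (585,430), and the pink mat is a decoy.

```bash
cat > h.py <<'E'
import numpy as np,cv2
def ray(c,uv,s=None):
    K=np.array([[c["fx"],0,c["cx"]],[0,c["fy"],c["cy"]],[0,0,1.]])
    p=cv2.undistortPoints(np.array(uv,float).reshape(-1,1,2),K,np.array([c["k1"],0,0,0.])).reshape(-1,2)
    d=np.c_[p[:,0],-p[:,1],-np.ones(len(p))]
    if "eye" in c: R,e=c["attitude"],c["eye"]
    else:
        M=np.array(c["mount"]); R=s["ee_rot"]@M[:3,:3]; e=s["ee_rot"]@M[:3,3]+s["tcp_pos"]
    d=d@R.T
    return np.array(e),d/np.linalg.norm(d,axis=1)[:,None]
def plane(c,uv,z,s=None):
    e,d=ray(c,uv,s); return e+d*((z-e[2])/d[:,2])[:,None]
def tri(rays):
    A=np.zeros((3,3));b=np.zeros(3)
    for e,d in rays:
        Q=np.eye(3)-np.outer(d,d);A+=Q;b+=Q@e
    return np.linalg.solve(A,b)
def proj(c,X,s=None):
    X=np.atleast_2d(X)
    if "eye" in c: R,e=c["attitude"],c["eye"]
    else:
        M=np.array(c["mount"]); R=s["ee_rot"]@M[:3,:3]; e=s["ee_rot"]@M[:3,3]+s["tcp_pos"]
    q=(X-e)@R; p=np.c_[q[:,0]/-q[:,2],-q[:,1]/-q[:,2]]
    p*=1+c["k1"]*(p**2).sum(1)[:,None]
    return np.c_[c["fx"]*p[:,0]+c["cx"],c["fy"]*p[:,1]+c["cy"]]
def shift(s,target,ang=0):  # tool shift in m for TCP target, -> fractions
    return (s["ee_rot"].T@(np.array(target)-s["tcp_pos"]))/0.12
E
python3 - <<'E'
from h import *;import pickle
s,P=pickle.load(open("p0.pkl","rb"))
f=.64
pts={"wedge_top":((364,192),(342,412)),"mallet_ball":((592,388),(309,210)),"matc":((585,435),(306,264)),
"bin_c1":((363,295),(301,272)),"bin_c2":((433,257),(300,327)),"binFR":((515,320),(386,267)),"binBR":((445,350),(418,335)),"tin":((458,222),(250,362)),"amber":((568,306),(251,258)),
"decoy":((328,155),(370,470)),"greenlid":((484,425),(397,218))}
for k,(a,b) in pts.items():
    try:
        ra=ray(P["scene"],[np.array(a)*f]);rb=ray(P["side"],[np.array(b)*f])
        x=tri([(ra[0],ra[1][0]),(rb[0],rb[1][0])])
        print(k,x.round(3),(proj(P["scene"],x)/f-a).round(0),(proj(P["side"],x)/f-b).round(0))
    except Exception as e: print(k,e)
for z,uv in((.085,(363,295)),(.085,(433,257)),(.085,(515,320)),(.085,(445,352))): print(plane(P["scene"],[np.array(uv)*f],z).round(3))
E
```

```text
wedge_top [ 0.453 -0.314  0.106] [[ 0. -0.]] [[1. 0.]]
mallet_ball [0.522 0.299 0.117] [[-0.  0.]] [[-0. -0.]]
matc [0.512 0.302 0.001] [[-0.  0.]] [[-0. -0.]]
bin_c1 [ 0.541 -0.068  0.122] [[ 51. -28.]] [[63. 21.]]
bin_c2 [ 0.452 -0.096  0.087] [[ 7. -4.]] [[10.  4.]]
binFR [0.567 0.113 0.109] [[-37.  17.]] [[-33. -16.]]
binBR [0.608 0.018 0.009] [[-28.   9.]] [[-28. -10.]]
tin [ 0.361 -0.146  0.082] [[-0.  0.]] [[-1. -0.]]
amber [0.395 0.151 0.096] [[ 0. -0.]] [[0. 0.]]
decoy [ 0.45  -0.438  0.129] [[-1.  0.]] [[-3. -1.]]
greenlid [0.682 0.24  0.109] [[-1.  0.]] [[-0. -0.]]
[[ 0.626 -0.101  0.085]]
[[ 0.469 -0.098  0.085]]
[[0.476 0.109 0.085]]
[[0.612 0.087 0.085]]
```

>>> {"fn": "drive_tool", "kwargs": {
  "series": [
    [1,1,0,0.66],
    [1,1,0,0.66],
    [1,1,0,0.66],
    [1,1,0,0.66],
    [1,1,0,0.66],
    [1,1,0,0.66],
    [1,1,0,0.66],
    [1,1,0,0.66]
  ],
  "fingers": 87
}}

```text
time_s: 1.15
tcp_pos: [0.2401, 0.46, 0.292]
ee_rot: [[0.005, -1.0, -0.0], [-1.0, -0.005, -0.001], [0.001, 0.0, -1.0]]
wrist_force: [-0.6, -0.1, 0.5]
gripper_width: 0.997
```

>>> {"fn": "drive_tool", "kwargs": {
  "series": [
    [1,-1,0,0],
    [1,-1,0,0],
    [1,-1,0,0],
    [1,-1,0,0]
  ]
}}

```text
time_s: 1.65
tcp_pos: [0.3619, 0.3385, 0.2922]
ee_rot: [[0.002, -1.0, -0.0], [-1.0, -0.002, -0.0], [0.0, 0.0, -1.0]]
wrist_force: [-0.3, 0.5, -0.2]
gripper_width: 1.001
```

>>> {"fn": "drive_tool", "kwargs": {
  "series": [
    [0.5,-1,0,0],
    [0.5,-1,0,0],
    [0.5,-1,0,0],
    [0.5,-1,0,0]
  ]
}}

```text
time_s: 2.15
tcp_pos: [0.4806, 0.281, 0.2917]
ee_rot: [[0.004, -1.0, -0.001], [-1.0, -0.004, -0.0], [0.0, 0.001, -1.0]]
wrist_force: [-0.2, -0.3, -0.8]
gripper_width: 0.999
```

```bash
cat > look.py <<'E'
import sys,pickle,cv2
from station import telemetry, capture
n,name=sys.argv[1:3]
s=telemetry.sense();c=capture(n);pickle.dump((s,c),open(name+".pkl","wb"))
cv2.imwrite(f"pics/{name}.png",c["color"]);print(s["time_s"],s["tcp_pos"].round(4),s["ee_rot"].round(4).tolist(),s["wrist_force"].round(2))
E
python3 look.py wrist wm
```

```text
2.15 [0.4806 0.281  0.2917] [[0.0036, -1.0, -0.0009], [-1.0, -0.0036, -0.0005], [0.0005, 0.0009, -1.0]] [-0.17 -0.26 -0.79]
```

>>> {"fn": "drive_tool", "kwargs": {
  "series": [
    [1,0,0,0],
    [1,0,0,0],
    [1,0,0,0],
    [1,0,0,0]
  ]
}}

```text
time_s: 2.7
tcp_pos: [0.4805, 0.1618, 0.2928]
ee_rot: [[0.005, -1.0, 0.001], [-1.0, -0.005, 0.001], [-0.001, -0.001, -1.0]]
wrist_force: [-0.1, 0.1, 0.3]
gripper_width: 0.997
```

>>> {"fn": "drive_tool", "kwargs": {
  "series": [
    [1,0,0,0],
    [1,0,0,0],
    [1,0,0,0],
    [1,0,0,0],
    [1,0,0,0]
  ]
}}

```text
time_s: 3.32
tcp_pos: [0.4817, 0.0425, 0.2922]
ee_rot: [[0.006, -1.0, 0.0], [-1.0, -0.006, 0.0], [-0.0, -0.0, -1.0]]
wrist_force: [-0.0, -0.4, 0.6]
gripper_width: 0.993
```

```bash
python3 look.py wrist wb
```

```text
3.325 [0.4817 0.0425 0.2922] [[0.0056, -1.0, 0.0001], [-1.0, -0.0056, 0.0001], [-0.0001, -0.0001, -1.0]] [-0.04 -0.36  0.6 ]
```

>>> {"fn": "drive_tool", "kwargs": {
  "series": [
    [1,0,0,0],
    [1,0,0,0],
    [1,0,0,0],
    [1,0,0,0]
  ]
}}

```text
time_s: 3.88
tcp_pos: [0.482, -0.0786, 0.2921]
ee_rot: [[0.003, -1.0, -0.0], [-1.0, -0.003, 0.0], [-0.0, 0.0, -1.0]]
wrist_force: [0.2, 1.1, 0.5]
gripper_width: 1.0
```

>>> {"fn": "drive_tool", "kwargs": {
  "series": [
    [1,0.15,0,0],
    [1,0.15,0,0],
    [1,0.15,0,0],
    [1,0.15,0,0]
  ]
}}

```text
time_s: 4.38
tcp_pos: [0.4646, -0.1981, 0.2922]
ee_rot: [[0.005, -1.0, 0.0], [-1.0, -0.005, 0.0], [-0.0, -0.0, -1.0]]
wrist_force: [0.2, 0.5, 0.3]
gripper_width: 1.001
```

>>> {"fn": "drive_tool", "kwargs": {
  "series": [
    [0.5,0.15,0,0],
    [0.5,0.15,0,0],
    [0.5,0.15,0,0],
    [0.5,0.15,0,0],
    [0.5,0.15,0,0]
  ]
}}

```text
time_s: 5.0
tcp_pos: [0.4468, -0.2582, 0.2924]
ee_rot: [[0.005, -1.0, 0.0], [-1.0, -0.005, 0.0], [-0.0, -0.0, -1.0]]
wrist_force: [-0.1, -1.1, -0.7]
gripper_width: 0.994
```

```bash
python3 look.py wrist ww; python3 -c "
import cv2,numpy as np
a=[cv2.imread(f'pics/{n}.png') for n in('wm','wb','ww')]
cv2.imwrite('pics/m1.png',cv2.resize(np.vstack([np.hstack(a[:2]),np.hstack([a[2],a[2]*0])]),(800,600),interpolation=cv2.INTER_AREA))"
```

```text
5.0 [ 0.4468 -0.2582  0.2924] [[0.0051, -1.0, 0.0003], [-1.0, -0.0051, 0.0], [-0.0, -0.0003, -1.0]] [-0.05 -1.11 -0.69]
```

View pics/m1.png

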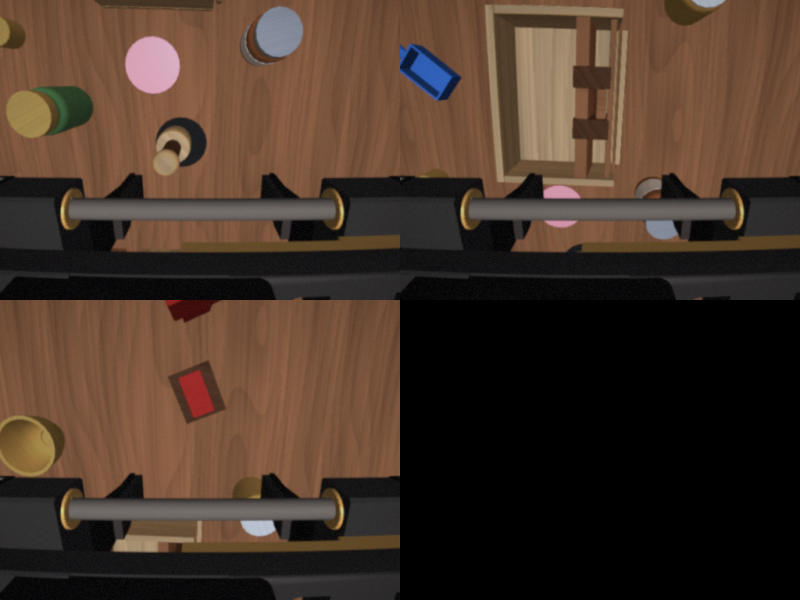

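Wrist tiles: the mallet's ball is at about (167,162) over the mat, the bin's dark guide blocks are at (591,78) and (590,128), and the wedge top at (197,393) is yawed about 20° in its holder.

Run:
```python
from h import *;import pickle
s,c=pickle.load(open("ww.pkl","rb"));im=c["color"].astype(int)
b,g,r=im[...,0],im[...,1],im[...,2]
m=((r>90)&(g<70)&(b<70)).astype(np.uint8);n,l,st,ce=cv2.connectedComponentsWithStats(m)
for i in range(1,n):
    if st[i,4]<200: continue
    print(st[i],ce[i])
    if st[i,1]<60: continue
    ct=max(cv2.findContours((l==i).astype(np.uint8),0,2)[0],key=cv2.contourArea);rc=cv2.boxPoints(cv2.minAreaRect(ct))
    X=plane(c,rc,.110,s);print("top?",X.round(4),X.mean(0).round(4),np.linalg.norm(np.diff(X,axis=0),axis=1).round(4))
    print("centroid",plane(c,[ce[i]],.110,s))
    e=X[1]-X[0];e2=X[2]-X[1];e=e if np.linalg.norm(e)>np.linalg.norm(e2) else e2;print("long yaw",np.degrees(np.arctan2(e[1],e[0])))
s,c=pickle.load(open("wb.pkl","rb"));im=c["color"]
cv2.imwrite("pics/bincrop.png",cv2.resize(im[0:240,90:310],None,fx=2.5,fy=2.5,interpolation=cv2.INTER_CUBIC))
s,c=pickle.load(open("wm.pkl","rb"));im=c["color"]
cv2.imwrite("pics/malcrop.png",cv2.resize(im[140:230,180:280],None,fx=5,fy=5,interpolation=cv2.INTER_CUBIC))
```

```text
[ 228   89   47   62 1733] [251.11598384 119.72937103]
top? [[ 0.475  -0.337   0.11  ]
 [ 0.45   -0.3464  0.11  ]
 [ 0.4317 -0.3017  0.11  ]
 [ 0.4576 -0.2915  0.11  ]] [ 0.4536 -0.3192  0.11  ] [0.0267 0.0484 0.0278]
centroid [[ 0.45387258 -0.31972558  0.11      ]]
long yaw 112.31330897434758
```

View pics/bincrop.png

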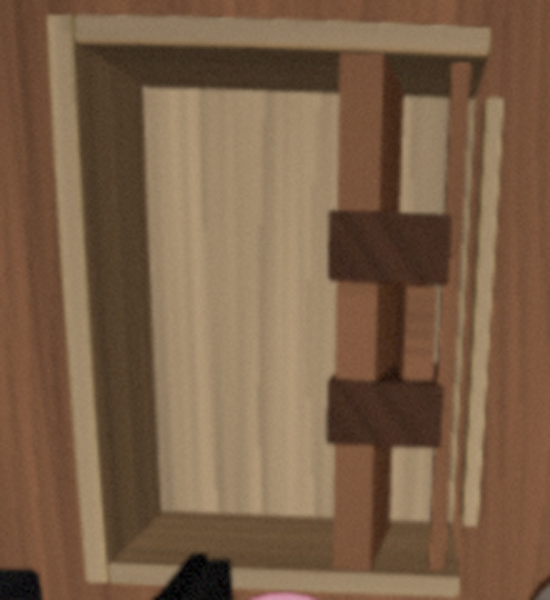

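View pics/malcrop.png

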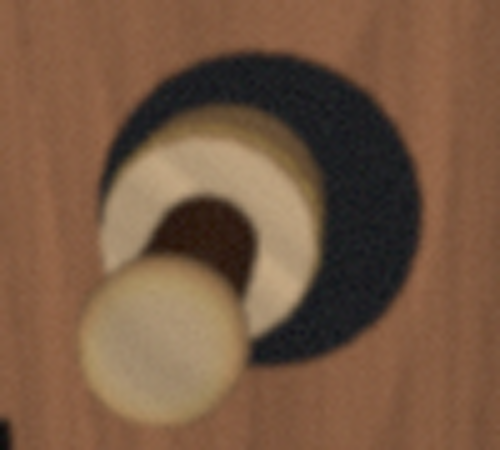

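The crops show the rim corners, the guide blocks (centres near (389,248) and (384,412) in the crop) with the slot to the right of the crossbar, and the mallet's ball at (165,340) over its mat at (260,208).

Run:
```python
from h import *;import pickle
from scipy.optimize import least_squares as ls
s,c=pickle.load(open("wb.pkl","rb"))
crop=lambda p:(np.array(p,float)+.5)/2.5-.5+np.array([90,0])
rim=[(48,15),(490,30),(460,594),(88,582)]; rb=[(.08,-.11),(-.08,-.11),(-.08,.11),(.08,.11)]
gd=[(329,211),(448,214),(448,285),(328,280),(328,377),(441,382),(440,446),(327,441)]
X=plane(c,crop(rim),.085,s);print(X.round(4))
G=plane(c,crop(gd),.085,s);print(G.round(4))
# guides in slot frame: x edges unknown offset a
def fit(pts,body,w):
    body=np.array(body)
    f=lambda p:((np.c_[np.cos(p[2])*body[:,0]-np.sin(p[2])*body[:,1]+p[0],np.sin(p[2])*body[:,0]+np.cos(p[2])*body[:,1]+p[1]]-pts[:,:2])).ravel()
    o=ls(f,[.54,0,0]);return o.x,f(o.x).reshape(-1,2)*1000
gb=[(.023,-.045),(-.023,-.045),(-.023,-.019),(.023,-.019),(.023,.019),(-.023,.019),(-.023,.045),(.023,.045)]
for nm,p,b in(("rim",X,rb),("guide",G,gb)):
    o,e=fit(p,b,1);print(nm,o.round(4),np.degrees(o[2]).round(2),e.round(1).tolist())
    if nm=="rim":
        cs,sn=np.cos(o[2]),np.sin(o[2]);hm=o[:2]-.05*np.array([cs,sn]);print("home",hm,"mouth",hm+.0026*np.array([cs,sn]))
# mallet
s,c=pickle.load(open("wm.pkl","rb"))
mc=lambda p:(np.array(p,float)+.5)/5-.5+np.array([180,140])
print("ball",plane(c,[mc((165,340))],.117,s),"mat",plane(c,[mc((261,207))],.004,s),"headtop",plane(c,[mc((210,238))],.049,s))
```

```text
[[ 0.6164 -0.1185  0.085 ]
 [ 0.4588 -0.1123  0.085 ]
 [ 0.4655  0.103   0.085 ]
 [ 0.6237  0.0989  0.085 ]]
[[ 0.517  -0.0504  0.085 ]
 [ 0.4728 -0.0495  0.085 ]
 [ 0.4725 -0.0238  0.085 ]
 [ 0.518  -0.0254  0.085 ]
 [ 0.5189  0.0115  0.085 ]
 [ 0.4747  0.0132  0.085 ]
 [ 0.4748  0.0389  0.085 ]
 [ 0.5199  0.0371  0.085 ]]
rim [ 0.5411 -0.0072 -0.0324] -1.85 [[1.1, -1.3], [-1.2, -2.2], [-0.8, 2.3], [0.9, 1.2]]
home [ 0.49114034 -0.00561876] mouth [ 0.49373897 -0.0057029 ]
guide [ 0.4961 -0.0061 -0.031 ] -1.78 [[0.6, -1.3], [-1.2, -0.8], [0.0, -0.6], [0.5, -0.4], [0.8, 0.8], [-1.0, 0.4], [-0.3, 0.8], [0.5, 1.1]]
ball [[0.52270302 0.29767719 0.117     ]] mat [[0.51451612 0.29981114 0.004     ]] headtop [[0.52222477 0.29619273 0.049     ]]
```

>>> {"fn": "drive_tool", "kwargs": {
  "series": [
    [0.51,-0.06,0.64,-0.192],
    [0.51,-0.06,0.64,-0.192],
    [0.51,-0.06,0.64,-0.192],
    [0.51,-0.06,0.64,-0.192],
    [0.51,-0.06,0.64,-0.192]
  ],
  "fingers": 70
}}

```text
time_s: 5.68
tcp_pos: [0.4544, -0.3199, 0.2171]
ee_rot: [[0.377, -0.926, 0.003], [-0.926, -0.377, -0.001], [0.002, -0.002, -1.0]]
wrist_force: [-0.5, 0.3, 0.2]
gripper_width: 0.809
```

```bash
python3 look.py wrist ww2
cat > red.py <<'E'
import sys,pickle
from h import *
def red(name,z):
    s,c=pickle.load(open(name+".pkl","rb"));im=c["color"].astype(int)
    b,g,r=im[...,0],im[...,1],im[...,2]
    m=((r>90)&(g<70)&(b<70)).astype(np.uint8);n,l,st,ce=cv2.connectedComponentsWithStats(m)
    for i in range(1,n):
        if st[i,4]<600: continue
        ct=max(cv2.findContours((l==i).astype(np.uint8),0,2)[0],key=cv2.contourArea);rc=cv2.boxPoints(cv2.minAreaRect(ct))
        X=plane(c,rc,z,s);e=np.diff(X,axis=0);L=np.linalg.norm(e,axis=1);k=L[:2].argmax()
        t=X.mean(0);d=s["ee_rot"].T@(t-s["tcp_pos"])
        print(st[i],"ctr",t.round(4),"L",L.round(4),"yaw",np.degrees(np.arctan2(e[k,1],e[k,0])).round(2)%180,"in tool mm",(d*1000).round(1),"frac",(d/.12).round(3))
red(sys.argv[1],float(sys.argv[2]))
E
python3 red.py ww2 .110
```

```text
5.675 [ 0.4544 -0.3199  0.2171] [[0.3775, -0.926, 0.0028], [-0.926, -0.3775, -0.0011], [0.0021, -0.0022, -1.0]] [-0.54  0.26  0.2 ]
[ 271   10  128   77 9009] ctr [ 0.4529 -0.4367  0.11  ] L [0.0755 0.0437 0.0793] yaw 23.060000000000002 in tool mm [107.3  45.7 107.2] frac [0.894 0.381 0.894]
[ 229  171   52   78 2910] ctr [ 0.4592 -0.3224  0.11  ] L [0.0337 0.0557 0.0362] yaw 113.29 in tool mm [  3.9  -3.3 107.1] frac [ 0.032 -0.027  0.893]
```

View pics/ww2.png

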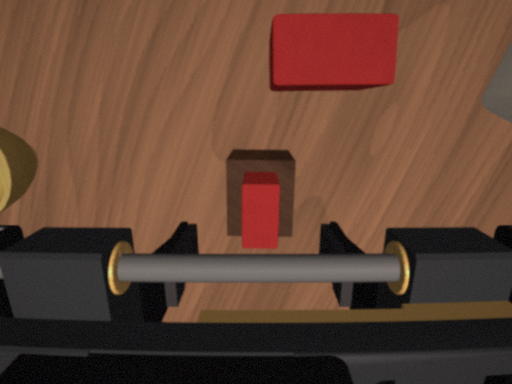

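The wedge's top face spans columns 242–279, rows 183–248, centred under the jaws (column 260). The far decoy is at (333,50).

Run:
```python
from h import *;import pickle
s,c=pickle.load(open("ww2.pkl","rb"))
im=c["color"][:,260].astype(int);print([(i,tuple(im[i])) for i in range(166,256,3)])
for z in(.11,):
    X=plane(c,[(260.5,183),(260.5,248),(260.5,215.5),(242,215),(279,215)],z,s);d=(X-s["tcp_pos"])@s["ee_rot"];print(X.round(4),(d*1000).round(1))
```

```text
[(166, (np.int64(41), np.int64(56), np.int64(84))), (169, (np.int64(48), np.int64(60), np.int64(86))), (172, (np.int64(27), np.int64(31), np.int64(97))), (175, (np.int64(26), np.int64(27), np.int64(103))), (178, (np.int64(23), np.int64(25), np.int64(103))), (181, (np.int64(23), np.int64(25), np.int64(105))), (184, (np.int64(36), np.int64(40), np.int64(140))), (187, (np.int64(46), np.int64(46), np.int64(169))), (190, (np.int64(49), np.int64(48), np.int64(170))), (193, (np.int64(44), np.int64(46), np.int64(167))), (196, (np.int64(45), np.int64(47), np.int64(170))), (199, (np.int64(47), np.int64(47), np.int64(170))), (202, (np.int64(43), np.int64(42), np.int64(167))), (205, (np.int64(44), np.int64(44), np.int64(166))), (208, (np.int64(39), np.int64(41), np.int64(164))), (211, (np.int64(41), np.int64(44), np.int64(166))), (214, (np.int64(41), np.int64(45), np.int64(165))), (217, (np.int64(44), np.int64(45), np.int64(166))), (220, (np.int64(45), np.int64(47), np.int64(167))), (223, (np.int64(43), np.int64(45), np.int64(166))), (226, (np.int64(42), np.int64(43), np.int64(166))), (229, (np.int64(42), np.int64(44), np.int64(166))), (232, (np.int64(41), np.int64(42), np.int64(164))), (235, (np.int64(43), np.int64(43), np.int64(165))), (238, (np.int64(44), np.int64(48), np.int64(165))), (241, (np.int64(45), np.int64(47), np.int64(166))), (244, (np.int64(45), np.int64(47), np.int64(165))), (247, (np.int64(44), np.int64(51), np.int64(164))), (250, (np.int64(67), np.int64(93), np.int64(136))), (253, (np.int64(58), np.int64(79), np.int64(112)))]
[[ 0.4629 -0.3422  0.11  ]
 [ 0.4449 -0.2982  0.11  ]
 [ 0.4541 -0.3209  0.11  ]
 [ 0.4661 -0.3164  0.11  ]
 [ 0.4425 -0.326   0.11  ]] [[ 23.6   0.8 107.2]
 [-23.9   0.9 107.1]
 [  0.6   0.8 107.1]
 [  0.9 -11.9 107.1]
 [  0.9  13.6 107.1]]
```

>>> {"fn": "drive_tool", "kwargs": {
  "series": [
    [0,0.007,0.35,0],
    [0,0.007,0.5,0],
    [0,0.007,0.64,0],
    [0,0.007,0.64,0],
    [0,0.007,0.64,0]
  ]
}}

```text
time_s: 6.35
tcp_pos: [0.4537, -0.3208, 0.1399]
ee_rot: [[0.378, -0.926, 0.002], [-0.926, -0.378, -0.001], [0.002, -0.002, -1.0]]
wrist_force: [-1.0, -0.5, 0.1]
gripper_width: 0.805
```

>>> {"fn": "drive_tool", "kwargs": {
  "series": [
    [0,0,0,0],
    [0,0,0,0],
    [0,0,0,0],
    [0,0,0,0],
    [0,0,0,0],
    [0,0,0,0],
    [0,0,0,0]
  ],
  "fingers": 15
}}

```text
time_s: 7.22
tcp_pos: [0.4529, -0.3208, 0.1386]
ee_rot: [[0.377, -0.926, -0.0], [-0.926, -0.377, -0.0], [-0.0, 0.0, -1.0]]
wrist_force: [-0.0, 0.7, -0.5]
gripper_width: 0.294
```

>>> {"fn": "drive_tool", "kwargs": {
  "series": [
    [0,0,-0.4,0],
    [0,0,-0.8,0],
    [0,0,-1,0],
    [0,0,-1,0]
  ]
}}

```text
time_s: 7.72
tcp_pos: [0.4535, -0.321, 0.2604]
ee_rot: [[0.377, -0.926, 0.004], [-0.926, -0.377, -0.001], [0.003, -0.003, -1.0]]
wrist_force: [0.2, -1.3, -1.6]
gripper_width: 0.298
```

>>> {"fn": "drive_tool", "kwargs": {
  "series": [
    [-1,-0.6,0,0.209],
    [-1,-0.6,0,0.209],
    [-1,-0.6,0,0.209],
    [-1,-0.6,0,0.209],
    [-1,-0.6,0,0.209]
  ]
}}

```text
time_s: 8.35
tcp_pos: [0.4738, -0.1826, 0.2574]
ee_rot: [[-0.03, -1.0, -0.002], [-1.0, 0.03, 0.0], [-0.0, 0.002, -1.0]]
wrist_force: [-0.3, -0.1, -0.3]
gripper_width: 0.293
```

>>> {"fn": "drive_tool", "kwargs": {
  "series": [
    [-1,-0.1,0,0],
    [-1,-0.1,0,0],
    [-1,-0.1,0,0],
    [-1,-0.1,0,0]
  ]
}}

```text
time_s: 8.85
tcp_pos: [0.4898, -0.0636, 0.2581]
ee_rot: [[-0.032, -1.0, -0.001], [-1.0, 0.032, -0.0], [0.0, 0.001, -1.0]]
wrist_force: [0.1, -0.3, -1.0]
gripper_width: 0.296
```

>>> {"fn": "drive_tool", "kwargs": {
  "series": [
    [-0.47,-0.02,0,0],
    [-0.47,-0.02,0,0],
    [-0.47,-0.02,0,0],
    [-0.47,-0.02,0,0]
  ]
}}

```text
time_s: 9.35
tcp_pos: [0.494, -0.008, 0.2585]
ee_rot: [[-0.033, -0.999, -0.001], [-0.999, 0.033, -0.0], [0.0, 0.001, -1.0]]
wrist_force: [0.2, 0.1, -0.1]
gripper_width: 0.298
```

```bash
python3 look.py wrist wi; python3 look.py side si; python3 look.py scene ci
python3 - <<'E'
from h import *;import pickle
s,_=pickle.load(open("wi.pkl","rb"))
yaw=np.arctan2(s["ee_rot"][1,0],s["ee_rot"][0,0]);print("yaw",np.degrees(yaw))
print("to mouth frac",shift(s,[.494,-.006,s["tcp_pos"][2]]))
mouth=np.array([.494,-.006,.085]);t=[]
ims=[]
for n,w in(("si",200),("ci",200),("wi",256)):
    s,c=pickle.load(open(n+".pkl","rb"))
    u=proj(c,mouth,s)[0];print(n,u)
    x,y=int(u[0]),int(u[1]); x0=max(0,min(512-130,x-65));y0=max(0,min(384-150,y-90));cr=c["color"][y0:y0+150,x0:x0+130].copy()
    ims.append(cv2.resize(cr,None,fx=2,fy=4 if 0 else 2,interpolation=cv2.INTER_CUBIC));print(x0,y0)
cv2.imwrite("pics/ins.png",cv2.resize(np.hstack(ims),(798,307)) if 0 else np.hstack(ims))
E
```

```text
9.35 [ 0.494  -0.008   0.2585] [[-0.0334, -0.9994, -0.0006], [-0.9994, 0.0334, -0.0002], [0.0002, 0.0006, -1.0]] [ 0.15  0.15 -0.13]
9.4 [ 0.494  -0.0079  0.2585] [[-0.0331, -0.9995, -0.0003], [-0.9995, 0.0331, -0.0002], [0.0002, 0.0003, -1.0]] [-0.18  0.13 -0.42]
9.45 [ 0.494  -0.0077  0.2586] [[-0.0329, -0.9995, -0.0003], [-0.9995, 0.0329, -0.0001], [0.0001, 0.0003, -1.0]] [-0.87  0.27 -1.02]
yaw -91.91174052197071
to mouth frac [-1.69100293e-02  2.82564145e-04 -3.82590694e-06]
si [208.4609734  191.77143552]
143 101
ci [293.32969446 185.01713091]
228 95
wi [258.67213927 192.67065983]
193 102
```

View pics/ins.png

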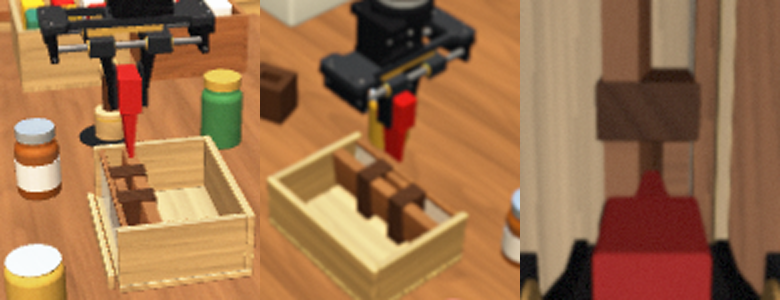

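In the wrist panel the blade point (652,180) lines up with the dark slot (643–662); the side and scene panels agree.

>>> {"fn": "drive_tool", "kwargs": {
  "series": [
    [-0.015,0,0.15,0],
    [-0.015,0,0.3,0],
    [-0.015,0,0.38,0],
    [-0.015,0,0.43,0],
    [-0.015,0,0.46,0],
    [-0.015,0,0.49,0],
    [-0.015,0,0.49,0]
  ]
}}

```text
time_s: 10.38
tcp_pos: [0.4942, -0.0048, 0.1999]
ee_rot: [[-0.031, -1.0, 0.0], [-1.0, 0.031, -0.0], [0.0, -0.0, -1.0]]
wrist_force: [0.7, 0.1, -0.6]
gripper_width: 0.297
```

>>> {"fn": "drive_tool", "kwargs": {
  "series": [
    [0.005,0,0.03,0],
    [0.005,0,0.06,0],
    [0.005,0,0.085,0],
    [0.005,0,0.1,0],
    [0.005,0,0.1,0]
  ]
}}

```text
time_s: 11.0
tcp_pos: [0.4942, -0.0054, 0.1877]
ee_rot: [[-0.031, -1.0, -0.0], [-1.0, 0.031, -0.0], [0.0, 0.0, -1.0]]
wrist_force: [0.2, -0.8, -1.0]
gripper_width: 0.298
```

>>> {"fn": "drive_tool", "kwargs": {
  "series": [
    [0,0,0.01,0],
    [0,0,0.02,0],
    [0,0,0.025,0],
    [0,0,0.025,0]
  ]
}}

```text
time_s: 11.5
tcp_pos: [0.4942, -0.0054, 0.1848]
ee_rot: [[-0.031, -1.0, 0.0], [-1.0, 0.031, -0.0], [0.0, -0.0, -1.0]]
wrist_force: [0.4, -0.6, -1.4]
gripper_width: 0.295
```

>>> {"fn": "drive_tool", "kwargs": {
  "series": [
    [0,0,0,0],
    [0,0,0,0],
    [0,0,0,0],
    [0,0,0,0]
  ],
  "fingers": 55
}}

```text
time_s: 12.0
tcp_pos: [0.4942, -0.0054, 0.1849]
ee_rot: [[-0.031, -1.0, 0.0], [-1.0, 0.031, 0.0], [-0.0, -0.0, -1.0]]
wrist_force: [0.8, -0.7, 0.2]
gripper_width: 0.605
```

>>> {"fn": "drive_tool", "kwargs": {
  "series": [
    [0,0,-0.2,0],
    [0,0,-0.5,0],
    [0,0,-0.8,0],
    [0,0,-0.8,0],
    [0,0,-0.8,0]
  ]
}}

```text
time_s: 12.62
tcp_pos: [0.4937, -0.0054, 0.2803]
ee_rot: [[-0.031, -1.0, -0.001], [-1.0, 0.031, 0.0], [-0.0, 0.001, -1.0]]
wrist_force: [-0.3, 1.2, -0.4]
gripper_width: 0.629
```

```bash
python3 look.py wrist wr; python3 look.py side sr; python3 look.py scene cr
python3 - <<'E'
from h import *;import pickle
ims=[]
for n in("sr","cr","wr"):
    s,c=pickle.load(open(n+".pkl","rb"))
    u=proj(c,[.494,-.006,.12],s)[0];x,y=u.astype(int);print(u)
    x0,y0=max(0,x-45),max(0,y-55);print(n,x0,y0);ims.append(cv2.resize(c["color"][y0:y0+110,x0:x0+90],(266,325),interpolation=cv2.INTER_CUBIC))
cv2.imwrite("pics/rel.png",np.hstack(ims))
E
```

```text
12.625 [ 0.4937 -0.0054  0.2803] [[-0.0312, -0.9995, -0.001], [-0.9995, 0.0312, 0.0002], [-0.0002, 0.001, -1.0]] [-0.27  1.21 -0.43]
12.675 [ 0.4936 -0.0055  0.2798] [[-0.0312, -0.9995, -0.0021], [-0.9995, 0.0312, -0.0002], [0.0003, 0.002, -1.0]] [-0.31 -1.55 -0.13]
12.725 [ 0.4936 -0.0055  0.2797] [[-0.0312, -0.9995, -0.0025], [-0.9995, 0.0312, -0.0005], [0.0006, 0.0024, -1.0]] [-0.07 -0.15  0.05]
[208.09679121 179.04453983]
sr 163 124
[293.93679409 175.08188143]
cr 248 120
[258.2124299  193.81174352]
wr 213 138
```

View pics/rel.png

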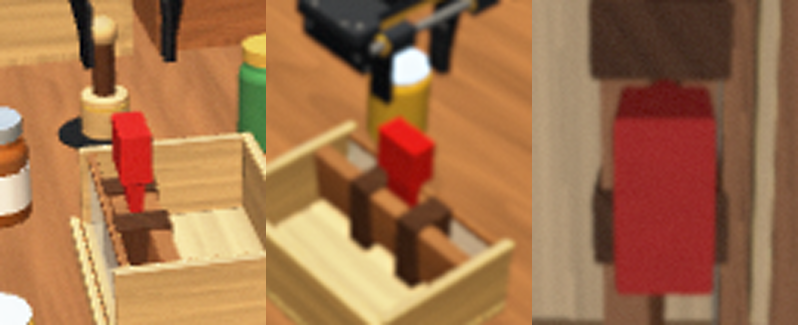

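The wedge stands upright in the slot, released, its head above the guides (wrist panel centre (664,205)).

>>> {"fn": "drive_tool", "kwargs": {
  "series": [
    [-1,-0.08,0,0],
    [-1,-0.08,0,0],
    [-1,-0.08,0,0],
    [-1,-0.08,0,0]
  ]
}}

```text
time_s: 13.28
tcp_pos: [0.5071, 0.1142, 0.2799]
ee_rot: [[-0.03, -1.0, -0.002], [-1.0, 0.03, -0.001], [0.001, 0.002, -1.0]]
wrist_force: [-0.2, 0.5, 0.9]
gripper_width: 0.631
```

>>> {"fn": "drive_tool", "kwargs": {
  "series": [
    [-1,-0.08,0,0],
    [-1,-0.08,0,0],
    [-1,-0.08,0,0],
    [-1,-0.08,0,0]
  ]
}}

```text
time_s: 13.78
tcp_pos: [0.5207, 0.2327, 0.2803]
ee_rot: [[-0.032, -0.999, -0.001], [-0.999, 0.032, -0.001], [0.001, 0.001, -1.0]]
wrist_force: [-0.4, 0.1, 0.5]
gripper_width: 0.634
```

>>> {"fn": "drive_tool", "kwargs": {
  "series": [
    [-0.53,0,0,0],
    [-0.53,0,0,0],
    [-0.53,0,0,0],
    [-0.53,0,0,0]
  ]
}}

```text
time_s: 14.28
tcp_pos: [0.5229, 0.2958, 0.2811]
ee_rot: [[-0.033, -0.999, -0.0], [-0.999, 0.033, -0.0], [0.0, 0.0, -1.0]]
wrist_force: [-0.6, 0.7, 0.7]
gripper_width: 0.635
```

```bash
python3 look.py wrist wm2
python3 - <<'E'
from h import *;import pickle
s,c=pickle.load(open("wr.pkl","rb"));print("wedge top",plane(c,[(257.7,207.4)],.155,s),plane(c,[(257.7,207.4)],.1545,s))
s,c=pickle.load(open("wm2.pkl","rb"));im=c["color"]
print("expect ball",proj(c,[.5225,.2977,.117],s),"mat",proj(c,[.5145,.2998,.004],s))
cv2.imwrite("pics/mal2.png",cv2.resize(im[100:300,150:370],(660,600),interpolation=cv2.INTER_CUBIC))
E
```

```text
14.275 [0.5229 0.2958 0.2811] [[-0.0328, -0.9995, -0.0002], [-0.9995, 0.0328, -0.0002], [0.0002, 0.0002, -1.0]] [-0.57  0.69  0.71]
wedge top [[ 0.49440207 -0.00549678  0.155     ]] [[ 0.49440811 -0.00532955  0.1545    ]]
expect ball [[259.19162452 195.45008541]] mat [[265.54688063 171.08632564]]
```

View pics/mal2.png

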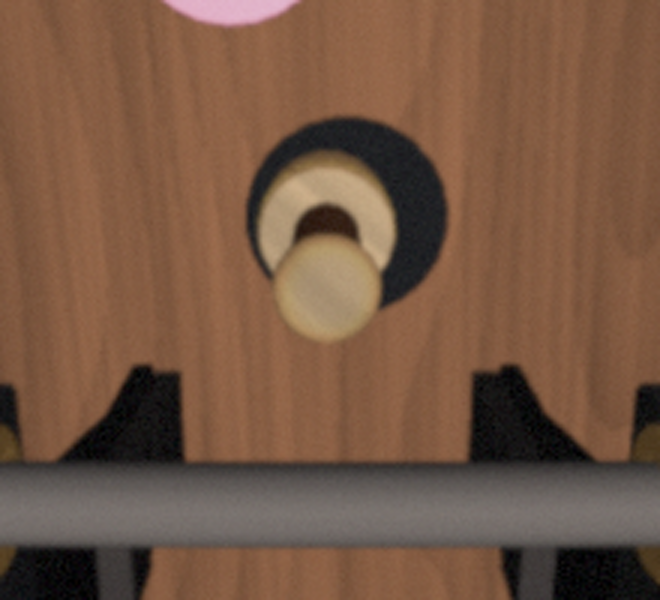

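The ball at (328,288) and the mat at (348,214) fall within a pixel of where I expected them; the mallet stands about 8 mm off the mat's centre.

>>> {"fn": "drive_tool", "kwargs": {
  "series": [
    [-0.016,0,0.3,0],
    [-0.016,0,0.6,0],
    [-0.016,0,0.7,0],
    [-0.016,0,0.7,0]
  ]
}}

```text
time_s: 14.82
tcp_pos: [0.5231, 0.2989, 0.1968]
ee_rot: [[-0.031, -1.0, -0.0], [-1.0, 0.031, -0.001], [0.001, 0.0, -1.0]]
wrist_force: [0.0, -1.1, -0.0]
gripper_width: 0.633
```

>>> {"fn": "drive_tool", "kwargs": {
  "series": [
    [0,0,0.25,0],
    [0,0,0.45,0],
    [0,0,0.565,0],
    [0,0,0.565,0],
    [0,0,0.565,0]
  ]
}}

```text
time_s: 15.45
tcp_pos: [0.5236, 0.3, 0.1305]
ee_rot: [[-0.031, -1.0, 0.002], [-1.0, 0.031, 0.002], [-0.002, -0.002, -1.0]]
wrist_force: [0.9, -0.8, 0.3]
gripper_width: 0.632
```

>>> {"fn": "drive_tool", "kwargs": {
  "series": [
    [0,0,0,0],
    [0,0,0,0],
    [0,0,0,0],
    [0,0,0,0],
    [0,0,0,0]
  ],
  "fingers": 12
}}

```text
time_s: 16.08
tcp_pos: [0.5229, 0.2994, 0.1291]
ee_rot: [[-0.031, -1.0, 0.0], [-1.0, 0.031, -0.0], [0.0, -0.0, -1.0]]
wrist_force: [0.6, -0.3, 0.8]
gripper_width: 0.269
```

>>> {"fn": "drive_tool", "kwargs": {
  "series": [
    [0,0,-0.3,0],
    [0,0,-0.7,0],
    [0,0,-1,0],
    [0,0,-1,0]
  ]
}}

```text
time_s: 16.58
tcp_pos: [0.5238, 0.3002, 0.252]
ee_rot: [[-0.031, -1.0, 0.005], [-1.0, 0.031, 0.004], [-0.005, -0.005, -1.0]]
wrist_force: [-0.1, -0.7, -2.7]
gripper_width: 0.27
```

>>> {"fn": "drive_tool", "kwargs": {
  "series": [
    [1,0.05,-0.5,0],
    [1,0.05,-0.5,0],
    [1,0.05,-0.5,0],
    [1,0.05,-0.5,0],
    [1,0.05,-0.5,0]
  ]
}}

```text
time_s: 17.2
tcp_pos: [0.5128, 0.1803, 0.3072]
ee_rot: [[-0.03, -1.0, -0.003], [-1.0, 0.03, -0.001], [0.001, 0.003, -1.0]]
wrist_force: [0.1, 0.5, -2.0]
gripper_width: 0.27
```

>>> {"fn": "drive_tool", "kwargs": {
  "series": [
    [1,0.06,0,0],
    [1,0.06,0,0],
    [1,0.06,0,0],
    [1,0.06,0,0]
  ]
}}

```text
time_s: 17.7
tcp_pos: [0.5025, 0.0606, 0.3082]
ee_rot: [[-0.031, -1.0, -0.001], [-1.0, 0.031, -0.0], [0.0, 0.001, -1.0]]
wrist_force: [0.1, 0.0, -2.0]
gripper_width: 0.267
```

>>> {"fn": "drive_tool", "kwargs": {
  "series": [
    [0.53,0.05,0,0],
    [0.53,0.05,0,0],
    [0.53,0.05,0,0],
    [0.53,0.05,0,0],
    [0.53,0.05,0,0]
  ]
}}

```text
time_s: 18.32
tcp_pos: [0.4945, -0.0024, 0.3089]
ee_rot: [[-0.029, -1.0, -0.0], [-1.0, 0.029, 0.0], [-0.0, 0.0, -1.0]]
wrist_force: [0.2, -0.4, -2.2]
gripper_width: 0.269
```

```bash
python3 look.py wrist wt; python3 look.py side st; python3 look.py scene ct
python3 - <<'E'
from h import *;import pickle
ims=[]
for n in("st","ct","wt"):
    s,c=pickle.load(open(n+".pkl","rb"))
    u=proj(c,[.494,-.006,.16],s)[0];x,y=u.astype(int)
    x0,y0=max(0,x-45),max(0,y-55);print(n,x0,y0);ims.append(cv2.resize(c["color"][y0:y0+110,x0:x0+90],(266,325),interpolation=cv2.INTER_CUBIC))
cv2.imwrite("pics/tap0.png",np.hstack(ims))
E
```

```text
18.325 [ 0.4945 -0.0024  0.3089] [[-0.0293, -0.9996, -0.0001], [-0.9996, 0.0293, 0.0001], [-0.0001, 0.0001, -1.0]] [ 0.2  -0.42 -2.15]
18.375 [ 0.4945 -0.0026  0.309 ] [[-0.0296, -0.9996, -0.0001], [-0.9996, 0.0296, 0.0], [-0.0, 0.0001, -1.0]] [-0.2   0.07 -2.17]
18.425 [ 0.4944 -0.0028  0.309 ] [[-0.0299, -0.9996, -0.0001], [-0.9996, 0.0299, -0.0], [0.0, 0.0001, -1.0]] [-0.35  0.1  -2.15]
st 162 108
ct 249 108
wt 214 139
```

View pics/tap0.png

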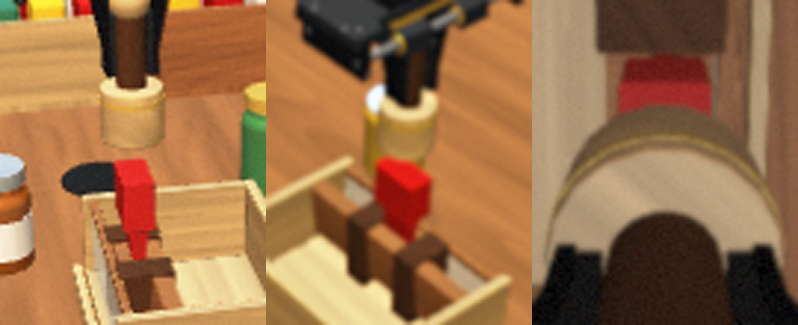

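The mallet's head is centred above the wedge in all three panels.

>>> {"fn": "drive_tool", "kwargs": {
  "series": [
    [0.01,0,0.12,0],
    [0.01,0,0.21,0],
    [0.01,0,0.25,0],
    [0.01,0,0.29,0],
    [0.01,0,0.32,0],
    [0.01,0,0.34,0],
    [0.01,0,0.34,0]
  ]
}}

```text
time_s: 19.35
tcp_pos: [0.4933, -0.0052, 0.2694]
ee_rot: [[-0.031, -1.0, -0.002], [-1.0, 0.031, -0.001], [0.001, 0.002, -1.0]]
wrist_force: [-4.5, -0.2, 7.7]
gripper_width: 0.269
```

>>> {"fn": "drive_tool", "kwargs": {
  "series": [
    [0,0,-0.1,0],
    [0,0,-0.25,0],
    [0,0,-0.25,0],
    [0,0,-0.25,0]
  ]
}}

```text
time_s: 19.85
tcp_pos: [0.494, -0.0046, 0.2976]
ee_rot: [[-0.031, -1.0, -0.001], [-1.0, 0.031, 0.0], [-0.0, 0.001, -1.0]]
wrist_force: [0.2, 0.5, -3.0]
gripper_width: 0.269
```

>>> {"fn": "drive_tool", "kwargs": {
  "series": [
    [0,0.012,0.12,0],
    [0,0.012,0.2,0],
    [0,0.012,0.24,0],
    [0,0.014,0.28,0],
    [0,0.016,0.31,0],
    [0,0.018,0.325,0],
    [0,0.018,0.325,0]
  ]
}}

```text
time_s: 20.72
tcp_pos: [0.4913, -0.0051, 0.261]
ee_rot: [[-0.03, -1.0, -0.002], [-1.0, 0.03, -0.002], [0.002, 0.002, -1.0]]
wrist_force: [-6.1, 0.4, 10.1]
gripper_width: 0.271
```

>>> {"fn": "drive_tool", "kwargs": {
  "series": [
    [0,0,-0.1,0],
    [0,0,-0.25,0],
    [0,0,-0.25,0],
    [0,0,-0.25,0]
  ]
}}

```text
time_s: 21.22
tcp_pos: [0.4918, -0.0046, 0.2886]
ee_rot: [[-0.031, -1.0, -0.001], [-1.0, 0.031, 0.0], [-0.0, 0.001, -1.0]]
wrist_force: [-0.2, -0.7, -2.9]
gripper_width: 0.27
```

>>> {"fn": "drive_tool", "kwargs": {
  "series": [
    [0,0.003,0.12,0],
    [0,0.003,0.19,0],
    [0,0.003,0.23,0],
    [0,0.005,0.26,0],
    [0,0.006,0.28,0],
    [0,0.006,0.3,0],
    [0,0.006,0.31,0],
    [0,0.006,0.31,0]
  ]
}}

```text
time_s: 22.22
tcp_pos: [0.4907, -0.0051, 0.2544]
ee_rot: [[-0.03, -1.0, -0.001], [-1.0, 0.03, -0.002], [0.002, 0.001, -1.0]]
wrist_force: [-7.2, 0.1, 12.4]
gripper_width: 0.272
```

>>> {"fn": "drive_tool", "kwargs": {
  "series": [
    [0,0,0.01,0],
    [0,0,0.02,0],
    [0,0,0.03,0],
    [0,0,0.03,0]
  ]
}}

```text
time_s: 22.72
tcp_pos: [0.4909, -0.0052, 0.2537]
ee_rot: [[-0.029, -1.0, 0.001], [-1.0, 0.029, -0.003], [0.003, -0.001, -1.0]]
wrist_force: [-11.8, 1.4, 27.0]
gripper_width: 0.273
```

>>> {"fn": "drive_tool", "kwargs": {
  "series": [
    [0,0,-0.1,0],
    [0,0,-0.25,0],
    [0,0,-0.4,0],
    [0,0,-0.4,0]
  ]
}}

```text
time_s: 23.22
tcp_pos: [0.4922, -0.0044, 0.2974]
ee_rot: [[-0.031, -1.0, 0.003], [-1.0, 0.031, 0.001], [-0.001, -0.003, -1.0]]
wrist_force: [-0.4, -0.2, -2.9]
gripper_width: 0.272
```

```bash
python3 look.py wrist wh; python3 look.py side sh; python3 look.py scene ch
python3 - <<'E'
from h import *;import pickle
ims=[]
for n in("sh","ch","wh"):
    s,c=pickle.load(open(n+".pkl","rb"))
    u=proj(c,[.491,-.006,.13],s)[0];x,y=u.astype(int)
    x0,y0=max(0,x-45),max(0,y-55);print(n,x0,y0);ims.append(cv2.resize(c["color"][y0:y0+110,x0:x0+90],(266,325),interpolation=cv2.INTER_CUBIC))
cv2.imwrite("pics/home.png",np.hstack(ims))
E
```

```text
23.225 [ 0.4922 -0.0044  0.2974] [[-0.0309, -0.9995, 0.0032], [-0.9995, 0.0309, 0.0008], [-0.0009, -0.0032, -1.0]] [-0.41 -0.2  -2.94]
23.275 [ 0.4915 -0.0045  0.2962] [[-0.0311, -0.9995, 0.0005], [-0.9995, 0.0311, 0.0005], [-0.0006, -0.0005, -1.0]] [-0.52 -0.71 -2.69]
23.325 [ 0.4911 -0.0045  0.2955] [[-0.0313, -0.9995, -0.0013], [-0.9995, 0.0313, 0.0001], [-0.0001, 0.0013, -1.0]] [-0.04 -0.16 -2.79]
sh 161 120
ch 249 116
wh 215 135
```

View pics/home.png

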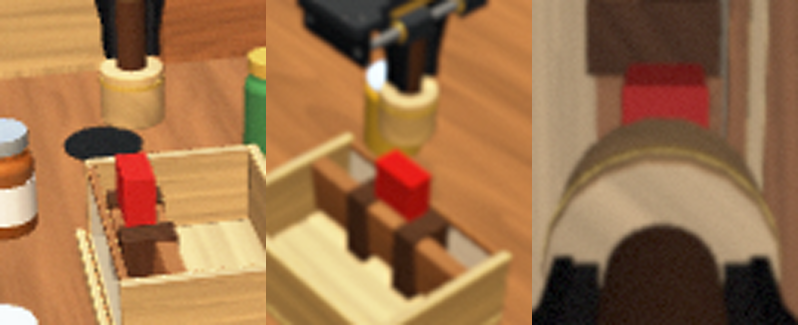

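>>> {"fn": "drive_tool", "kwargs": {
  "series": [
    [0,0,0.12,0],
    [0,0,0.24,0],
    [0,0,0.31,0],
    [0,0,0.34,0],
    [0,0,0.36,0],
    [0,0,0.37,0],
    [0,0,0.37,0]
  ]
}}

```text
time_s: 24.25
tcp_pos: [0.4915, -0.0046, 0.2539]
ee_rot: [[-0.03, -1.0, 0.001], [-1.0, 0.03, -0.0], [0.0, -0.001, -1.0]]
wrist_force: [-3.1, 1.6, 5.9]
gripper_width: 0.274
```

>>> {"fn": "drive_tool", "kwargs": {
  "series": [
    [0,0,-0.1,0],
    [0,0,-0.25,0],
    [0,0,-0.45,0],
    [0,0,-0.45,0],
    [0,0,-0.45,0]
  ]
}}

```text
time_s: 24.88
tcp_pos: [0.4909, -0.0046, 0.3054]
ee_rot: [[-0.031, -1.0, -0.001], [-1.0, 0.031, 0.0], [-0.0, 0.001, -1.0]]
wrist_force: [-0.6, -0.6, -2.7]
gripper_width: 0.27
```

>>> {"fn": "drive_tool", "kwargs": {
  "series": [
    [-1,-0.04,0,0],
    [-1,-0.04,0,0],
    [-1,-0.04,0,0],
    [-1,-0.04,0,0]
  ]
}}

```text
time_s: 25.38
tcp_pos: [0.4993, 0.1152, 0.3048]
ee_rot: [[-0.03, -1.0, -0.002], [-1.0, 0.03, -0.001], [0.001, 0.002, -1.0]]
wrist_force: [0.2, -0.6, -2.4]
gripper_width: 0.27
```

>>> {"fn": "drive_tool", "kwargs": {
  "series": [
    [-1,-0.04,0,0],
    [-1,-0.04,0,0],
    [-1,-0.04,0,0],
    [-1,-0.04,0,0]
  ]
}}

```text
time_s: 25.88
tcp_pos: [0.5082, 0.2339, 0.3053]
ee_rot: [[-0.032, -0.999, -0.002], [-0.999, 0.032, -0.001], [0.001, 0.002, -1.0]]
wrist_force: [-1.1, -0.5, -2.5]
gripper_width: 0.268
```

>>> {"fn": "drive_tool", "kwargs": {
  "series": [
    [-0.55,-0.04,0.4,0],
    [-0.55,-0.04,0.8,0],
    [-0.55,-0.04,0.8,0],
    [-0.55,-0.04,0.8,0],
    [-0.55,-0.04,0.8,0]
  ]
}}

```text
time_s: 26.5
tcp_pos: [0.5164, 0.3004, 0.2131]
ee_rot: [[-0.032, -0.999, 0.004], [-0.999, 0.032, 0.003], [-0.003, -0.004, -1.0]]
wrist_force: [0.7, 0.6, -2.7]
gripper_width: 0.272
```

```bash
python3 look.py wrist wp
python3 - <<'E'
from h import *;import pickle
s,c=pickle.load(open("wp.pkl","rb"));print("need frac",shift(s,[.5148,.3013,.130]))
im=c["color"].astype(int);m=(im.max(2)<45).astype(np.uint8)
u=proj(c,[.5145,.2998,.004],s)[0];print(u)
E
```

```text
26.5 [0.5164 0.3004 0.2131] [[-0.032, -0.9995, 0.0042], [-0.9995, 0.032, 0.0032], [-0.0033, -0.0041, -1.0]] [ 0.7   0.58 -2.7 ]
need frac [-0.00447528  0.01681185  0.69232735]
[261.47966118 179.77137243]
```

>>> {"fn": "drive_tool", "kwargs": {
  "series": [
    [-0.004,0.012,0.25,0],
    [-0.004,0.012,0.45,0],
    [-0.004,0.012,0.55,0],
    [-0.004,0.012,0.6,0],
    [-0.004,0.012,0.63,0],
    [-0.004,0.012,0.63,0],
    [-0.004,0.012,0.63,0]
  ]
}}

```text
time_s: 27.42
tcp_pos: [0.5141, 0.3016, 0.1351]
ee_rot: [[-0.031, -1.0, 0.001], [-1.0, 0.031, 0.001], [-0.001, -0.001, -1.0]]
wrist_force: [0.1, -0.0, -3.3]
gripper_width: 0.275
```

>>> {"fn": "drive_tool", "kwargs": {
  "series": [
    [0,0,0.02,0],
    [0,0,0.035,0],
    [0,0,0.045,0],
    [0,0,0.05,0],
    [0,0,0.05,0]
  ]
}}

```text
time_s: 28.05
tcp_pos: [0.5137, 0.3014, 0.129]
ee_rot: [[-0.031, -1.0, 0.0], [-1.0, 0.031, -0.0], [0.0, -0.0, -1.0]]
wrist_force: [-1.7, 0.2, 2.8]
gripper_width: 0.271
```

>>> {"fn": "drive_tool", "kwargs": {
  "series": [
    [0,0,0,0],
    [0,0,0,0],
    [0,0,0,0],
    [0,0,0,0],
    [0,0,0,0]
  ],
  "fingers": 60
}}

```text
time_s: 28.68
tcp_pos: [0.5139, 0.3013, 0.1284]
ee_rot: [[-0.031, -1.0, 0.0], [-1.0, 0.031, -0.0], [0.0, -0.0, -1.0]]
wrist_force: [0.4, 0.7, 0.3]
gripper_width: 0.676
```

>>> {"fn": "drive_tool", "kwargs": {
  "series": [
    [0,0,-0.2,0],
    [0,0,-0.5,0],
    [0,0,-1,0],
    [0,0,-1,0],
    [0,0,-1,0]
  ]
}}

```text
time_s: 29.3
tcp_pos: [0.5134, 0.3012, 0.2484]
ee_rot: [[-0.031, -1.0, -0.0], [-1.0, 0.031, 0.0], [-0.0, 0.0, -1.0]]
wrist_force: [0.1, -0.3, -0.3]
gripper_width: 0.686
```

>>> {"fn": "drive_tool", "kwargs": {
  "series": [
    [0,0,-0.3,0],
    [0,0,-0.3,0],
    [0,0,-0.3,0],
    [0,0,-0.3,0]
  ]
}}

```text
time_s: 29.8
tcp_pos: [0.5133, 0.301, 0.2826]
ee_rot: [[-0.031, -1.0, -0.003], [-1.0, 0.031, -0.002], [0.002, 0.003, -1.0]]
wrist_force: [-0.0, 0.1, -0.3]
gripper_width: 0.691
```

```bash
python3 look.py wrist wf; python3 look.py scene cf;python3 look.py side sf
python3 - <<'E'
from h import *;import pickle
w,ww=pickle.load(open("wf.pkl","rb")),0
a=cv2.resize(w[1]["color"][90:290,150:370],(400,364))
b=cv2.resize(pickle.load(open("cf.pkl","rb"))[1]["color"],(400,300));d=cv2.resize(pickle.load(open("sf.pkl","rb"))[1]["color"],(400,300))
o=np.zeros((600,800,3),np.uint8);o[:300,:400]=b;o[300:,:400]=d;o[:364,400:]=a
cv2.imwrite("pics/fin.png",o)
print("expected mat px in panel",(proj(w[1],[.5145,.2998,.004],w[0])-[150,90])*400/220+[400,0],"ball",(proj(w[1],[.5145,.2998,.117],w[0])-[150,90])*400/220+[400,0])
E
```

```text
29.8 [0.5133 0.301  0.2826] [[-0.0312, -0.9995, -0.0026], [-0.9995, 0.0312, -0.0021], [0.0022, 0.0025, -1.0]] [-0.03  0.09 -0.35]
29.85 [0.5134 0.3011 0.2829] [[-0.0311, -0.9995, -0.0022], [-0.9995, 0.0311, -0.0019], [0.002, 0.0021, -1.0]] [ 0.29 -0.56 -0.23]
29.9 [0.5135 0.3011 0.2832] [[-0.0311, -0.9995, -0.0017], [-0.9995, 0.0311, -0.0015], [0.0015, 0.0017, -1.0]] [-0.2   0.86  0.02]
expected mat px in panel [[594.74425718 140.64593674]] ball [[594.31909846 185.34647315]]
```

View pics/fin.png

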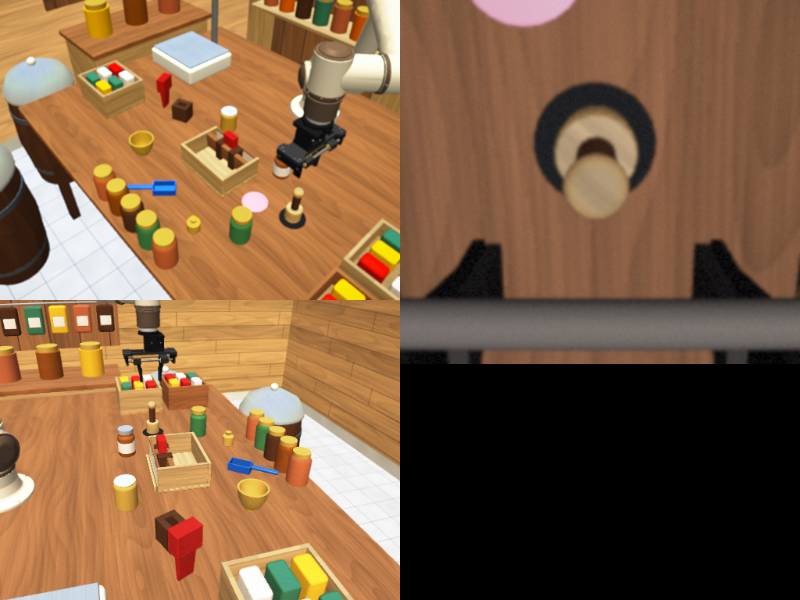

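The mallet stands upright on the mat: its ball at (596,186) is where I'd expect it for the centre, (594,185), and the mat is at (595,142). The wedge is home and the bystanders look undisturbed, so I'm handing in.

```bash
python3 -c "
from station import order; print(order.finish_job())"
```

```text
the job is handed in; nothing more can be done
None
```

The wedge is driven home and the mallet is back on the middle of its mat. I handed the job in at about 30 s of the 72 s allowed; no verdict was reported.

- **Wedge in the slot:** I took the smaller red wedge from its holder and lowered it point down until it was about 1 mm short of where it should stand snug, with no contact force felt. I then let go, and the camera views showed it standing upright.
- **Tapping home:** I used three mallet taps, lifting clear between them. On the third the wedge stopped dead: pressing 3.6 mm further moved it only about 0.7 mm, while the wrist force rose from 12 to 27 N. A fourth light tap met it at the same height, and the pictures show the shoulder on the guide blocks. I read the pane's movement only through the wedge, not directly.
- **Mallet and the rest:** The last wrist picture shows the mallet upright, within about 1 mm of the mat's centre and released. At the start it stood about 8 mm off centre. In the last pictures the other things look undisturbed by eye; I did not re-measure them.

No check failed. One mask-based measurement of the wedge in its holder came out too large, so I read that position from the picture instead.

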